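# Open the double-door control cabinet by drawing its flush bolt

## Task

A small control cabinet lies on its back on the bench, its two white doors facing up; open both so that its inside can be worked on. Lift open the door with the black pull first (it laps over the other), then slide the red tab of the flush bolt that this uncovers fully back, out of the blue head rail, and only then lift open the door with the yellow pull, never forcing it while it is bolted. Leave both doors standing upright or beyond, the bolt drawn, and the other things on the bench where they are.

Things in the scene. Friction and masses are not known exactly. Their poses are not given: they have to be found in the camera images.
- cabinet: grey metal cabinet on its back, fixed, 300 (x) x 320 (y) x 122 mm; origin: centre of its underside on the bench. x runs along the line where the doors meet, to the blue head rail (x +121 to +150, top 144 mm up); y towards the black-pull door. Closed, both doors' faces are 144 mm above the bench, x -148 to +118 mm. What is inside stays below 80 mm
- active_leaf (a joint): angle (rad) of the black-pull door: 0 closed (may start a little ajar), grows as it lifts, 1.57 upright, stop 1.9. Stiff hinge at the cabinet's +y side: stays where it is left; about 0.35 kg, 5 to 8 N at the pull lift it. Panel 22 mm thick to 146 mm from the hinge, then a 4 mm lap flush with the outer face out to 188 mm, which covers the bolt
- active_hinge (a point): point on the hinge axis of the door with the black pull (the axis runs along the cabinet's x), level with the pull along x; 122 mm above the bench, at y = +160 mm in the cabinet
- active_knob (a point): centre of the black barrel pull: a cylinder 26 mm long along the cabinet's x and 22 mm thick with flat ends, centre 32 mm above the door's outer face on a 12 mm stem; at x -50, y +10 mm in the cabinet when closed. Pinched across its flat ends it turns between the fingers as the door swings
- passive_leaf (a joint): angle (rad) of the yellow-pull door: 0 closed (bolted at the start), grows as it lifts, 1.57 upright, stop 1.9. Same stiff hinge, at the cabinet's -y side, same lifting force. Panel 22 mm thick to 130 mm from the hinge, then a sunk strip 38 mm wide, 4 mm thick (top 126 mm above the bench when closed) that carries the bolt
- passive_hinge (a point): point on the hinge axis of the door with the yellow pull (the axis runs along the cabinet's x), level with the pull along x; 122 mm above the bench, at y = -160 mm in the cabinet
- passive_knob (a point): centre of the yellow barrel pull of the second door, of the same shape as the black one and also 32 mm above its door's face; at x = -50, y = -45 mm in the cabinet when closed
- bolt (a joint): travel (m) of the brass flush bolt on the second door's sunk strip: about 0 (up to 0.004 at the start) shot into the head rail, 0.030 fully drawn, at its stop; it leaves the rail at 0.019. It slides towards the cabinet's -x against 3 N of friction and stays where it is left
- bolt_tab (a point): middle of the top of the bolt's red tab: 12 (x) x 20 (y) mm, 13 mm above the sunk strip (139 mm above the bench); at x +45, y -11 mm in the cabinet when fully shot. On its +x side 48 mm of strip, with the 8 mm high bar along it, lie free up to a bolt guide (16 mm high) by the rail. Covered by the lap until the first door opens
- screwdriver: bystander: screwdriver lying on the bench beside the cabinet on the black pull's side; origin on its underside
- bottle: bystander: white bottle with blue cap, 60 mm across, 150 mm high, beside the cabinet on the yellow pull's side; origin at the centre of its underside
- housing: bystander: black device housing with a round lens on top, 70 x 60 x 59 mm, beside the cabinet on the yellow pull's side; origin at the centre of its underside

How it is judged:
On the way, in this order (a step that is already met when the one before it is completed fails the run):
1. the door with the black pull is opened (value of joint active_leaf above 1.1 rad), for 0.2 s.
2. the flush bolt is drawn while the second door is still shut (value of joint bolt above 0.023 m and value of joint passive_leaf below 0.1 rad), for 0.2 s.
3. the door with the yellow pull is opened (value of joint passive_leaf above 1.1 rad), for 0.2 s.
At the end, for the whole second after the job is handed in: Both doors stand upright or beyond (over 1.4 rad, that is within 10 degrees of upright or further), and the bolt is still drawn (over 21 mm of its 30 mm) (value of joint each of active_leaf, passive_leaf above 1.4 rad and value of joint bolt above 0.021 m); the robot touches nothing.
It fails at once if the second door is forced up (over 0.1 rad) while its bolt is still in the head rail (value of joint passive_leaf above 0.1 rad and value of joint bolt below 0.015 m).
It fails at once if the screwdriver is pushed away (over 30 mm) (distance of screwdriver from where it was at the start of the episode above 0.03 m).
It fails at once if the bottle is pushed away (over 30 mm) (distance of bottle from where it was at the start of the episode above 0.03 m).
It fails at once if the housing is pushed away (over 30 mm) (distance of housing from where it was at the start of the episode above 0.03 m).
It fails at once if the bottle is tipped over (angle between bottle's own z axis and vertical above 0.5 rad).
It also fails if it takes over 66 s, if anything falls off the work surface, if the arm or the gripper's body presses on something with over 40 N, if the wrist force passes 120 N, or if a joint passes its speed limit or range.

## Robot

A 6-joint arm with a two-finger parallel gripper is mounted at the origin on the work surface. World frame = base frame: x ahead of the robot, y to its left, z up, the work surface at z = 0. Lengths are in m, angles in rad, forces in N, time in s.
With the tool pointing down it reaches from about 0.25 to 0.775 m from the base axis. Payload 4 kg.
Tool frame: the origin (TCP) lies at the very end of the fingers, on their centre line; the grasp point (between the pads) lies hold_point_z behind it (hold_point_z is the distance from the TCP to the grasp point, in m); z points along the fingers, y is the direction in which the jaws open and shut (so a half turn about z gives the same grasp; the last joint's range is limited). The gripper opens to 94 mm and grips with 3 to 60 N. Pads are 16 mm wide; open, the fingers measure 119 mm over their backs; the gripper's body (75 mm by 177 mm) begins 78 mm behind the grasp point.
Start: joints at [1.213, 0.087, 1.371, -0, 1.684, -0.103], TCP at [0.139, 0.532, 0.206] pointing down, gripper open.
Joint ranges: [-3.1, 3.1], [-0.76, 2.03], [0.27, 2.55], [-1.08, 4.22], [0.17, 2.65], [-2.57, 2.57]. Speed limits (rad/s): [2.79, 2.79, 3.14, 3.14, 3.14, 3.14].

## Interface

Orientations are given as [roll, pitch, yaw] about the fixed x, y, z axes, in that order (R = Rz(yaw) Ry(pitch) Rx(roll)).
In Python, from bench import * gives the robot as it stands.
- The arm moves only by the tool step_arm, never from a script. Its argument "increments" is text: rows parted by semicolons, each of 6 numbers parted by spaces: the shift along the tool's x, y, z in cm, then the turn, a rotation vector about the tool's x, y, z in rad. A call has 1 to 5 rows; each row shifts and turns the commanded pose from where the row before left it, along the tool's axes as they then stand; what a row does not reach is not made up. A row lasts 1/10 s, in which the tool goes at most 50 mm and 8.59 degrees, less where a joint would pass 70% of its speed; a pose out of reach is approached as far as the arm can. A call is refused whole if a number of a shift passes 5 or a number of a turn 0.15, either way. A call with a gripper value outside its range is refused whole. "claw" is the gripper's target within -1 to 1 (shut at 1, half-way at 0, fully open at -1), set as the call begins (left out, the last holds). The fingers move at their own pace and stop on an object; the grip force is fixed at half the most. Time passes only in rows, so rows that do not move let the fingers close. It gives the time, the measured TCP pose, the force and the opening at its end, in the units of the state.
- get_obs(): the state, without advancing time (a new reading comes with each control period).
- snapshot(name): name is "scene" or "top" or "wrist"; returns the picture (400x640x3 uint8, red, green, blue); there is no depth.
- calibration(name): a dict with "camera_matrix" (3x3 intrinsics, pixels), "k1" (the pictures are not rectified: a ray, as slopes to the right and down, at radius r is drawn at 1 + k1 r^2 times it, then the intrinsics apply), "eye" and "orientation" of the camera in the world; the wrist camera has in their place "tool_from_camera" (4x4, takes a point from camera to tool coordinates, whose origin is the TCP and whose axes are the flange's). Camera axes: x right, y up, looking along -z (the intrinsics and any distortion apply to the point x, -y, -z); pixel columns grow to the right and rows downward; lengths in m; the calibration is good to about 2 mm. A picture is of the moment at which its call begins: read the wrist's pose just before it. calibration takes no time and is no camera call.
- close_job(): hands the job in, once; it reports no verdict.
The state is a dict: "time": time; "joint_positions": joint angles; "qvel": joint speeds; "joint_torque": joint torques, N m; "tool_pos": TCP position; "ee_rot": TCP orientation; "wrist_force": force on the tool from outside, world axes, zero at the start; "wrist_torque": the same for the moment, N m; "width": finger opening in m.
Only numpy, scipy, OpenCV 4.12 (cv2) and the standard library are available. Lean on these libraries where they do the work, as an engineer would, in place of code of your own. Each camera call takes 0.05 s, during which the arm holds its last target. There are 200 camera calls.

## Working session

There is one attempt and no reset: what is moved stays moved. The work goes in short steps, Python scripts to look and compute and a tool call to move; the robot and the scene stay as the last step left them, time stands still between calls to the robot, and variables do not carry over. Pictures are saved under pics/ and viewed, about 8 in all and at most 12, crops included, and the job is handed in when it is done.

Besides the shell and the picture viewer there is one more tool, called after ">>>" as name(argument=value, ...), one argument or row to a line, values as JSON. step_arm: Moves the arm, as the interface text tells. Its arguments: {"type":"object","properties":{"increments":{"type":"string"},"claw":{"type":"number"}},"required":["increments"]}

```bash
mkdir -p pics; cat > h.py <<'E'
from bench import *
import numpy as np, cv2
from scipy.spatial.transform import Rotation as R
def rot(o):
    o=np.array(o,float)
    return o if o.shape==(3,3) else (R.from_euler('xyz',o).as_matrix() if o.size==3 else None)
def cam(name,obs=None):
    c=calibration(name); K=np.array(c["camera_matrix"])
    if "eye" in c: return K,c["k1"],np.array(c["eye"]),rot(c["orientation"])
    T=np.array(c["tool_from_camera"]); Rt=rot(obs["ee_rot"])
    return K,c["k1"],Rt@T[:3,3]+np.array(obs["tool_pos"]),Rt@T[:3,:3]
def ray(cm,u,v):
    K,k1,e,Rc=cm
    p=cv2.undistortPoints(np.array([[[u,v]]],float),K,np.array([k1,0,0,0,0.]))[0,0] 
    return e,Rc@np.array([p[0],-p[1],-1])
def atz(cm,u,v,z):
    e,d=ray(cm,u,v); return e+d*(z-e[2])/d[2]
def proj(cm,P):
    K,k1,e,Rc=cm
    q=Rc.T@(np.array(P)-e); s=np.array([q[0],-q[1]])/-q[2]; s=s*(1+k1*(s@s))
    return K[:2,:2]@s+K[:2,2]
def snap(name,fn):
    im=snapshot(name); cv2.imwrite('pics/'+fn,im[:,:,::-1]); return im
E
python3 - <<'E'
from h import *
o=get_obs(); print(o)
for n in("scene","top","wrist"): print(n,calibration(n))
a=snap("top","top0.png"); b=snap("scene","scene0.png")
cv2.imwrite("pics/both.png",cv2.resize(np.vstack([a,b]),(480,600))[:,:,::-1])
E
```

```text
{'time': 0.0, 'joint_positions': array([ 1.21289467e+00,  8.79534552e-02,  1.37223129e+00, -7.08580196e-06,
        1.68358935e+00, -1.03107090e-01]), 'qvel': array([-0.00160744, -0.00024177,  0.00134273, -0.00134614,  0.00131116,
       -0.00178969]), 'joint_torque': array([-2.38135844e-04, -3.40187931e+01, -3.02424824e+01,  7.18730595e-02,
        3.30439000e-02, -1.31633942e-04]), 'tool_pos': array([0.13844594, 0.53173159, 0.20431667]), 'ee_rot': array([-3.13942207e+00, -2.17518876e-04,  2.88679706e+00]), 'wrist_force': array([ 1.023768  , -0.57297559, -0.80352448]), 'wrist_torque': array([ 0.04517428, -0.03172785, -0.0035614 ]), 'width': 0.0940919045101322}
scene {'camera_matrix': array([[502.17495465,   0.        , 315.82857304],
       [  0.        , 502.17495465, 201.19956658],
       [  0.        ,   0.        ,   1.        ]]), 'k1': 0.017554703003814887, 'eye': array([1.0951816 , 0.64946421, 1.14157529]), 'orientation': array([ 0.69332296, -0.0177837 ,  2.45993424])}
top {'camera_matrix': array([[448.32104647,   0.        , 313.80556481],
       [  0.        , 448.32104647, 199.93818476],
       [  0.        ,   0.        ,   1.        ]]), 'k1': -0.07932005356082891, 'eye': array([ 0.45983478, -0.01324461,  1.28941121]), 'orientation': array([ 0.08389623,  0.00899722, -1.57288117])}
wrist {'camera_matrix': array([[357.7568546 ,   0.        , 323.99202898],
       [  0.        , 357.7568546 , 206.99072956],
       [  0.        ,   0.        ,   1.        ]]), 'k1': -0.05539225999428467, 'tool_from_camera': array([[-3.01729252e-04,  9.71492193e-01,  2.37071356e-01,
         6.87631481e-02],
       [ 9.99999943e-01,  3.28955147e-04, -7.52858636e-05,
         6.31774185e-04],
       [-1.51125471e-04,  2.37071320e-01, -9.71492237e-01,
        -1.80032546e-01],
       [ 0.00000000e+00,  0.00000000e+00,  0.00000000e+00,
         1.00000000e+00]])}
```

View pics/top0.png

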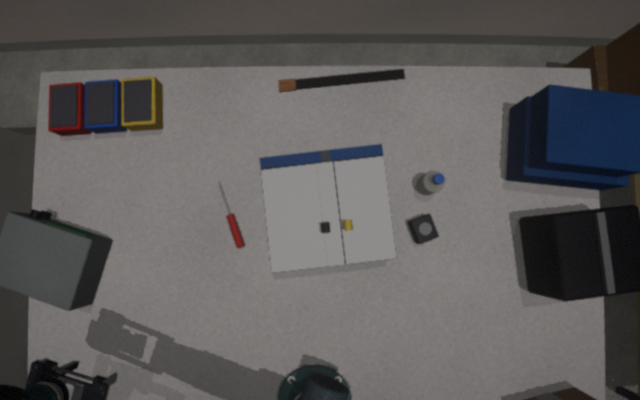

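View pics/scene0.png

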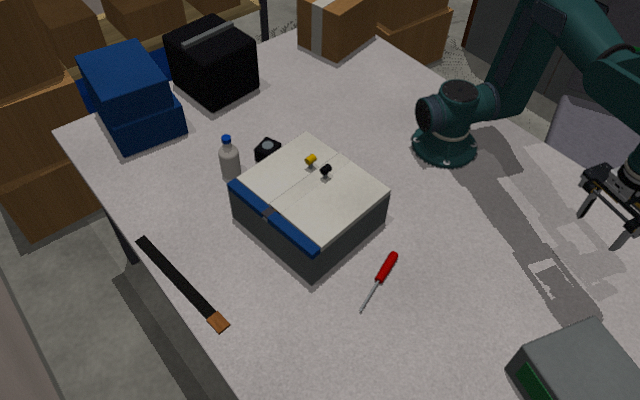

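Top view: the blue rail (260,158)–(382,146) lies away from the robot, the black pull is near (325,227), the yellow one near (348,225), the screwdriver is to the left, and the bottle and housing are to the right. I'll enlarge it.

```bash
python3 - <<'E'
from h import *
a=cv2.imread("pics/top0.png")[130:290,250:440]
cv2.imwrite("pics/crop0.png",cv2.convertScaleAbs(cv2.resize(a,None,fx=3.7,fy=3.7,interpolation=cv2.INTER_CUBIC),alpha=1.3))
E
```

```text
(no output)
```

View pics/crop0.png

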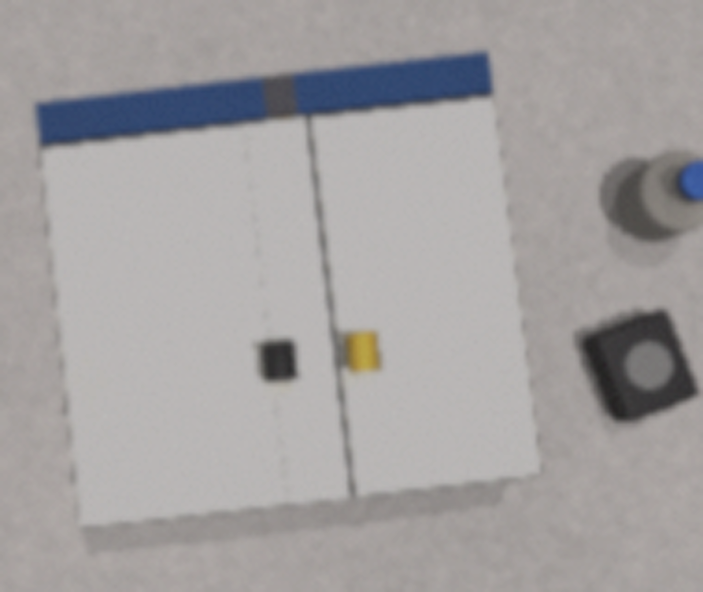

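```bash
cat >> h.py <<'E'
def cab(p,x): # cabinet local->world
    c,s=np.cos(p[2]),np.sin(p[2]); return np.array([p[0]+c*x[0]-s*x[1],p[1]+s*x[0]+c*x[1],x[2]])
E
python3 - <<'E'
from h import *
from scipy.optimize import least_squares as ls
cm=cam("top")
px=[((38,104),(.15,.16,.144)),((488,53),(.15,-.16,.144)),((80,526),(-.148,.16,.144)),((540,474),(-.148,-.16,.144)),((352,496),(-.148,-.0285,.144)),((279,360),(-.05,.01,.18)),((365,352),(-.05,-.045,.18))]
P=[(np.array(u)/3.7+[250,130]-.36,x) for u,x in px]
r=ls(lambda p:np.concatenate([proj(cm,cab(p,x))-u for u,x in P]),[.46,0,.1])
print(r.x,r.fun.reshape(-1,2).round(2))
for n,x in dict(ak=(-.05,.01,.176),ah=(-.05,.16,.122),pk=(-.05,-.045,.176),ph=(-.05,-.16,.122),tab=(.045,-.011,.139)).items(): print(n,cab(r.x,x))
def pt(u,z): return atz(cm,u[0]/3.7+249.6,u[1]/3.7+129.6,z)
print("bottle cap",pt((697,181),.15),"housing",pt((650,366),.059))
print("driver",atz(cm,220,183,.005),atz(cm,238,243,.015))
E
```

```text
[ 0.53662464 -0.03712406  0.10832646] [[-0.69 -0.8 ]
 [ 0.27 -0.59]
 [-0.27  0.47]
 [ 0.57  0.51]
 [ 0.03  0.42]
 [ 0.61  0.11]
 [-0.53 -0.19]]
ak [ 0.48583657 -0.03258841  0.176     ]
ah [0.46961936 0.11653235 0.122     ]
pk [ 0.49178288 -0.08726603  0.176     ]
ph [ 0.50421608 -0.20159195  0.122     ]
tab [ 0.58255013 -0.04319442  0.139     ]
bottle cap [ 0.61002874 -0.32254247  0.15      ] housing [ 0.48364718 -0.30854525  0.059     ]
driver [0.61794659 0.27006137 0.005     ] [0.44479976 0.2137577  0.015     ]
```

>>> step_arm(
  increments="0 0 -2 0 0 0.14;0 0 -2 0 0 0.14;0 0 -2 0 0 0.14;0 0 -2 0 0 0.14;0 0 -2 0 0 0.14",
  claw=-0.3,
)

```text
time: 0.6
tool_pos: [0.1385, 0.532, 0.3056]
ee_rot: [-3.141, 0.001, 2.181]
wrist_force: [0.3, 0.8, 1.0]
width: 0.0614
```

>>> step_arm(
  increments="0 0 0 0 0 0.14;0 0 0 0 0 0.14;0 0 0 0 0 0.14;0 0 0 0 0 0.088;0 0 0 0 0 0",
)

```text
time: 1.1
tool_pos: [0.1386, 0.5321, 0.3048]
ee_rot: [-3.141, 0.001, 1.679]
wrist_force: [-0.2, 0.6, 0.7]
width: 0.0609
```

```bash
cat >> h.py <<'E'
C=np.array([0.53662,-0.03712,0.10833])
def rel(target,yaw=None):
    o=get_obs(); Rt=rot(o["ee_rot"]); yaw=C[2]+np.pi/2 if yaw is None else yaw
    d=Rt.T@(np.array(target)-o["tool_pos"])*100
    w=R.from_matrix(Rt.T@rot([np.pi,0,yaw])).as_rotvec()
    print("t",o["time"],"pos",o["tool_pos"].round(4),"rot",o["ee_rot"].round(4),"F",o["wrist_force"].round(1),"w",o["width"].round(4),"\nd_cm",d.round(2),"turn",w.round(3))
E
python3 - <<'E'
from h import *
import bench
print([n for n in dir(bench) if n[0]!='_'], getattr(bench,'hold_point_z',None))
rel(cab(C,(-.05,-.02,.32)))
E
```

```text
['IKError', 'calibration', 'close_job', 'get_obs', 'hold_point_z', 'snapshot'] 0.0188Traceback (most recent call last):
  File "<stdin>", line 4, in <module>
  File "h.py", line 31, in rel
    print("t",o["time"],"pos",o["tool_pos"].round(4),"rot",o["ee_rot"].round(4),"F",o["wrist_force"].round(1),"w",o["width"].round(4),"\nd_cm",d.round(2),"turn",w.round(3))
                                                                                                                  ^^^^^^^^^^^^^^^^
AttributeError: 'float' object has no attribute 'round'
```

```bash
sed -i 's/o\["width"\].round(4)/round(o["width"],4)/' h.py; python3 - <<'E'
from h import *
rel(cab(C,(-.05,-.02,.32)))
E
```

```text
t 1.1 pos [0.1386 0.5321 0.3048] rot [-3.1411e+00  1.0000e-03  1.6791e+00] F [-0.2  0.6  0.7] w 0.0609 
d_cm [-62.89  28.42  -1.46] turn [-0.001  0.001 -0.   ]
```

>>> step_arm(
  increments="-4.2 1.9 -0.1 0 0 0;-4.2 1.9 -0.1 0 0 0;-4.2 1.9 -0.1 0 0 0;-4.2 1.9 -0.1 0 0 0;-4.2 1.9 -0.1 0 0 0",
)

```text
time: 1.6
tool_pos: [0.2561, 0.332, 0.3103]
ee_rot: [3.142, 0.0, 1.682]
wrist_force: [0.1, -0.3, 0.6]
width: 0.0611
```

>>> step_arm(
  increments="-4.2 1.9 -0.1 0 0 0;-4.2 1.9 -0.1 0 0 0;-4.2 1.9 -0.1 0 0 0;-4.2 1.9 -0.1 0 0 0;-4.2 1.9 -0.1 0 0 0",
)

```text
time: 2.1
tool_pos: [0.3732, 0.1334, 0.3155]
ee_rot: [3.141, -0.0, 1.681]
wrist_force: [0.4, 0.6, -0.5]
width: 0.0611
```

>>> step_arm(
  increments="-4.2 1.9 -0.1 0 0 0;-4.2 1.9 -0.1 0 0 0;-4.2 1.9 -0.1 0 0 0;-4.2 1.9 -0.1 0 0 0;-4.0 1.8 -0.1 0 0 0",
)

```text
time: 2.6
tool_pos: [0.4892, -0.0635, 0.3202]
ee_rot: [-3.141, -0.0, 1.68]
wrist_force: [0.3, 1.4, -0.5]
width: 0.0609
```

>>> step_arm(
  increments="0 0 0 0 0 0;0 0 0 0 0 0",
)

```text
time: 2.8
tool_pos: [0.4886, -0.062, 0.3196]
ee_rot: [-3.14, -0.001, 1.678]
wrist_force: [0.3, 0.6, 0.4]
width: 0.0613
```

```bash
python3 - <<'E'
from h import *
rel(cab(C,(-.05,.01,.157)))
o=get_obs(); im=snap("wrist","w1.png"); cm=cam("wrist",o)
for x in [(-.05,.01,.176),(-.05,-.045,.176),(.12,-.0285,.144),(.121,.16,.144)]: print(x,proj(cm,cab(C,x)).round(1))
E
```

```text
t 2.8 pos [ 0.4886 -0.062   0.3196] rot [-3.1396e+00 -1.4000e-03  1.6784e+00] F [0.3 0.6 0.4] w 0.0613 
d_cm [ 2.93  0.07 16.26] turn [-0.002 -0.001 -0.001]
(-0.05, 0.01, 0.176) [324.9 165. ]
(-0.05, -0.045, 0.176) [324.9 223.4]
(0.12, -0.0285, 0.144) [490.1 199. ]
(0.121, 0.16, 0.144) [5.096e+02 1.000e-01]
```

View pics/w1.png

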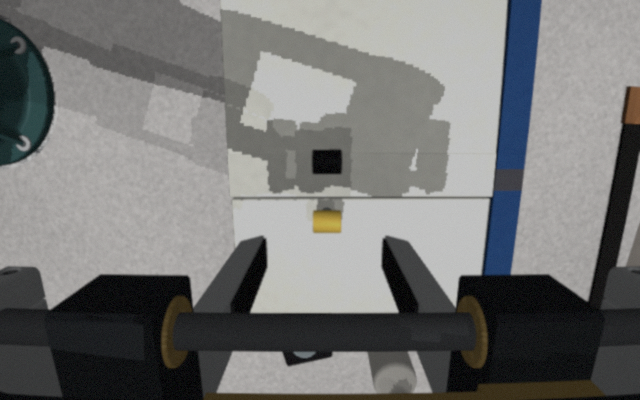

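The wrist view shows the black pull at (327,161) and the yellow one at (327,221). Both are within 2–4 px of the prediction, and the seam agrees too. I'll descend on the black pull.

>>> step_arm(
  increments="3.1 0.2 2 0 0 0;0 0 4 0 0 0;0 0 4 0 0 0;0 0 4 0 0 0;0 0 2.1 0 0 0",
)

```text
time: 3.35
tool_pos: [0.4847, -0.0282, 0.1562]
ee_rot: [-3.137, -0.002, 1.683]
wrist_force: [0.6, 0.5, -0.5]
width: 0.061
```

>>> step_arm(
  increments="0 0 0 0 0 0;0 0 0 0 0 0;0 0 0 0 0 0;0 0 0 0 0 0;0 0 0 0 0 0",
  claw=1,
)

```text
time: 3.85
tool_pos: [0.4872, -0.0307, 0.161]
ee_rot: [3.141, 0.001, 1.679]
wrist_force: [1.1, 0.1, 1.7]
width: 0.0259
```

```bash
python3 - <<'E'
from h import *
rel(cab(C,(-.05,.01,.157)))
E
```

```text
t 3.85 pos [ 0.4872 -0.0307  0.161 ] rot [3.1412e+00 9.0000e-04 1.6789e+00] F [1.1 0.1 1.7] w 0.0259 
d_cm [-0.17 -0.16  0.4 ] turn [ 0.     0.001 -0.   ]
```

```bash
python3 - <<'E'
from h import *
for nm,a,s in(("act",150,1),("pas",115,-1)):
    f=lambda t:np.array([-(a*np.cos(t)-54*np.sin(t)),a*np.sin(t)+54*np.cos(t)])
    T=np.append(np.arange(0,1.61,.1),1.66)
    P=np.array([f(t) for t in T])
    for i in range(len(T)-1):
        d=(P[i+1]-P[i])/10; print(nm,T[i+1].round(2),(s*d[0]).round(2),(-d[1]).round(2))
E
```

```text
act 0.1 0.61 -1.47
act 0.2 0.76 -1.4
act 0.3 0.89 -1.32
act 0.4 1.02 -1.22
act 0.5 1.14 -1.12
act 0.6 1.24 -1.0
act 0.7 1.34 -0.87
act 0.8 1.42 -0.73
act 0.9 1.48 -0.58
act 1.0 1.53 -0.43
act 1.1 1.57 -0.28
act 1.2 1.59 -0.12
act 1.3 1.59 0.04
act 1.4 1.58 0.2
act 1.5 1.55 0.36
act 1.6 1.51 0.51
act 1.66 0.88 0.38
pas 0.1 -0.6 -1.12
pas 0.2 -0.71 -1.06
pas 0.3 -0.81 -0.98
pas 0.4 -0.9 -0.89
pas 0.5 -0.99 -0.8
pas 0.6 -1.06 -0.7
pas 0.7 -1.13 -0.59
pas 0.8 -1.18 -0.47
pas 0.9 -1.22 -0.35
pas 1.0 -1.25 -0.23
pas 1.1 -1.27 -0.1
pas 1.2 -1.27 0.02
pas 1.3 -1.26 0.15
pas 1.4 -1.24 0.27
pas 1.5 -1.21 0.4
pas 1.6 -1.16 0.52
pas 1.66 -0.67 0.36
```

>>> step_arm(
  increments="0.6 0 -1.45 0 0 0;0.75 0 -1.4 0 0 0;0.9 0 -1.3 0 0 0;1.0 0 -1.2 0 0 0;1.15 0 -1.1 0 0 0",
)

```text
time: 4.35
tool_pos: [0.4822, 0.0144, 0.2244]
ee_rot: [-3.141, -0.0, 1.679]
wrist_force: [1.8, 0.6, -10.1]
width: 0.026
```

>>> step_arm(
  increments="0 0 0 0 0 0",
)

```text
time: 4.45
tool_pos: [0.4821, 0.0159, 0.2258]
ee_rot: [3.141, -0.003, 1.682]
wrist_force: [-2.8, 4.0, -3.6]
width: 0.0258
```

```bash
python3 - <<'E'
from h import *
rel(cab(C,(-.05,.054,.219)))
snap("scene","s1.png")
E
```

```text
t 4.45 pos [0.4821 0.0159 0.2258] rot [ 3.1411e+00 -2.6000e-03  1.6817e+00] F [-2.8  4.  -3.6] w 0.0258 
d_cm [-0.46 -0.15  0.68] turn [ 0.    -0.003  0.003]
```

Forces are low and the door follows. Continuing the arc.

>>> step_arm(
  increments="1.25 0 -1.0 0 0 0;1.35 0 -0.85 0 0 0;1.4 0 -0.75 0 0 0;1.5 0 -0.6 0 0 0;1.55 0 -0.45 0 0 0",
)

```text
time: 5.0
tool_pos: [0.4745, 0.0835, 0.2607]
ee_rot: [-3.14, 0.002, 1.678]
wrist_force: [0.6, -3.0, -11.3]
width: 0.0259
```

>>> step_arm(
  increments="1.55 0 -0.3 0 0 0;1.6 0 -0.1 0 0 0;1.6 0 0.05 0 0 0;1.6 0 0.2 0 0 0;1.55 0 0.35 0 0 0",
)

```text
time: 5.5
tool_pos: [0.4659, 0.1616, 0.2611]
ee_rot: [3.14, 0.003, 1.677]
wrist_force: [-2.0, -5.1, -0.9]
width: 0.0259
```

>>> step_arm(
  increments="1.5 0 0.5 0 0 0;1.2 0 0.5 0 0 0;0 0 0 0 0 0;0 0 0 0 0 0",
)

```text
time: 5.9
tool_pos: [0.4625, 0.1911, 0.2511]
ee_rot: [3.14, -0.004, 1.681]
wrist_force: [-5.4, 3.0, 3.8]
width: 0.025
```

```bash
python3 - <<'E'
from h import *
rel(cab(C,(-.05,.214,.253)))
snap("scene","s2.png")
o=get_obs();p=o["tool_pos"]; d=p-cab(C,(0,0,0)); c,s=np.cos(C[2]),np.sin(C[2])
y=-s*d[0]+c*d[1]-.16; z=p[2]+.0188-.122; print("leaf",np.arctan2(54,-150)-np.arctan2(z,y), "r",np.hypot(y,z))
E
```

```text
t 5.9 pos [0.4625 0.1911 0.2511] rot [ 3.1404 -0.0044  1.6815] F [-5.4  3.   3.8] w 0.025 
d_cm [-2.09 -0.11 -0.2 ] turn [ 0.001 -0.004  0.002]
leaf 1.693341446397614 r 0.1657556349471209
```

View pics/s2.png

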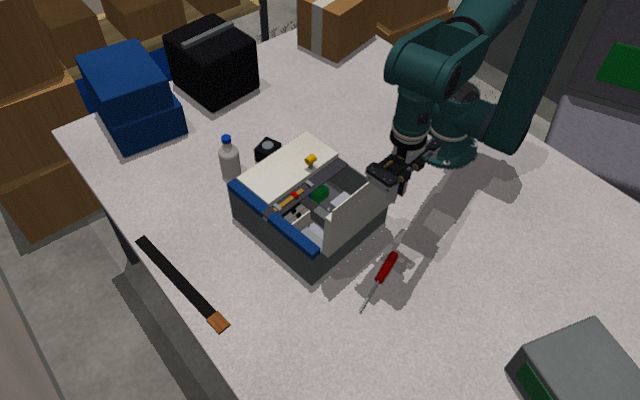

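The black door stands at about 1.69 rad, and the red tab is exposed at about (292,197). Releasing and rising.

>>> step_arm(
  increments="0 0 0 0 0 0;0 0 0 0 0 0;0 0 0 0 0 0;0 0 -1 0 0 0;0 0 -3 0 0 0",
  claw=-0.2,
)

```text
time: 6.45
tool_pos: [0.4625, 0.1882, 0.2862]
ee_rot: [-3.135, 0.001, 1.678]
wrist_force: [-0.0, 0.0, 0.2]
width: 0.0562
```

>>> step_arm(
  increments="0 0 -4 0 0 0;0 0 -4 0 0 0;0 0 0 0 0 0",
)

```text
time: 6.75
tool_pos: [0.4651, 0.189, 0.3761]
ee_rot: [3.128, -0.002, 1.678]
wrist_force: [-0.2, -0.1, 0.4]
width: 0.0561
```

```bash
python3 - <<'E'
from h import *
rel(cab(C,(.045,-.03,.34)))
E
```

```text
t 6.75 pos [0.4651 0.189  0.3761] rot [ 3.1284e+00 -2.3000e-03  1.6785e+00] F [-0.2 -0.1  0.4] w 0.0561 
d_cm [-26.26   9.13   3.67] turn [ 0.013 -0.002 -0.001]
```

>>> step_arm(
  increments="-4.4 1.5 0 0 0 0;-4.4 1.5 0 0 0 0;-4.4 1.5 0 0 0 0;-4.4 1.5 0 0 0 0;-4.4 1.5 0 0 0 0",
)

```text
time: 7.25
tool_pos: [0.5623, -0.0238, 0.3684]
ee_rot: [3.141, -0.0, 1.679]
wrist_force: [1.5, 0.4, -0.1]
width: 0.0567
```

>>> step_arm(
  increments="-4.2 1.5 0 0 0 0;0 0 4 0 0 0;0 0 0 0 0 0;0 0 0 0 0 0",
  claw=1,
)

```text
time: 7.65
tool_pos: [0.5807, -0.0618, 0.3273]
ee_rot: [-3.138, -0.001, 1.679]
wrist_force: [-0.5, -0.2, 0.5]
width: 0.028
```

```bash
python3 - <<'E'
from h import *
rel(cab(C,(.045,-.011,.339)))
o=get_obs(); im=snap("wrist","w2.png"); cm=cam("wrist",o)
for x in [(.045,-.011,.139),(-.05,-.045,.176),(.121,-.03,.144),(.121,-.16,.144),(-.148,-.03,.144)]: print(x,proj(cm,cab(C,x)).round(1))
cv2.imwrite("pics/w2c.png",cv2.resize(im[100:300,200:520],None,fx=2.5,fy=2.5,interpolation=cv2.INTER_CUBIC)[:,:,::-1])
E
```

```text
t 7.65 pos [ 0.5807 -0.0618  0.3273] rot [-3.1383e+00 -1.4000e-03  1.6788e+00] F [-0.5 -0.2  0.5] w 0.028 
d_cm [ 1.83  0.38 -1.17] turn [-0.003 -0.001 -0.   ]
(0.045, -0.011, 0.139) [328.4 170.6]
(-0.05, -0.045, 0.176) [229.7 211.2]
(0.121, -0.03, 0.144) [401.8 189.6]
(0.121, -0.16, 0.144) [395.7 303.3]
(-0.148, -0.03, 0.144) [144.6 189.8]
```

View pics/w2c.png

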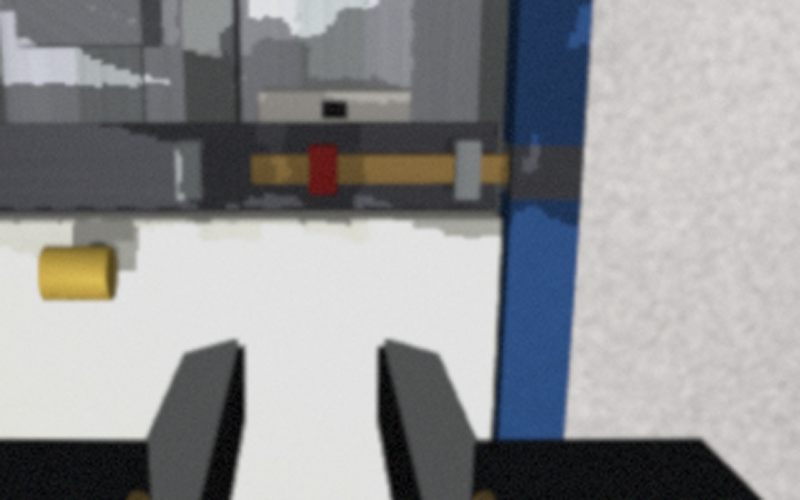

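The red tab is at crop (323,169), so full (329,168), with the bar 13 px wide and free space to the guide at (467,169). The tab and yellow pull both sit about +1 mm in x and +2.5 mm in y off my fit, so I'll correct it.

```bash
sed -i 's/^C=.*/C=np.array([0.5373,-0.0345,0.10833])/' h.py; python3 - <<'E'
from h import *
rel(cab(C,(.070,-.011,.145)))
E
```

```text
t 7.7 pos [ 0.5815 -0.0615  0.3302] rot [3.1396e+00 3.0000e-04 1.6796e+00] F [-0.7 -0.4  0.2] w 0.024 
d_cm [ 2.06  2.87 18.53] turn [0.002 0.    0.   ]
```

>>> step_arm(
  increments="2.0 2.9 0 0 0 0;0 0 4.5 0 0 0;0 0 4.5 0 0 0;0 0 4.5 0 0 0;0 0 3.0 0 0 0",
)

```text
time: 8.2
tool_pos: [0.6088, -0.0377, 0.1643]
ee_rot: [3.138, 0.001, 1.681]
wrist_force: [-0.4, 0.3, 0.4]
width: 0.0003
```

>>> step_arm(
  increments="0 0 0.5 0 0 0;0 0 0 0 0 0;0 0 0 0 0 0;0 0 0 0 0 0",
)

```text
time: 8.6
tool_pos: [0.6099, -0.0391, 0.1624]
ee_rot: [3.135, 0.002, 1.679]
wrist_force: [-0.2, -0.7, -0.4]
width: 0.0004
```

```bash
python3 - <<'E'
from h import *
rel(cab(C,(.070,-.011,.136)))
o=get_obs(); im=snap("wrist","w3.png"); cm=cam("wrist",o)
cv2.imwrite("pics/w3c.png",cv2.resize(im[100:400,120:520],None,fx=2,fy=2,interpolation=cv2.INTER_CUBIC)[:,:,::-1])
E
```

```text
t 8.6 pos [ 0.6099 -0.0391  0.1624] rot [3.1351e+00 1.6000e-03 1.6792e+00] F [-0.2 -0.7 -0.4] w 0.0004 
d_cm [ 0.14 -0.18  2.64] turn [0.006 0.002 0.   ]
```

View pics/w3c.png

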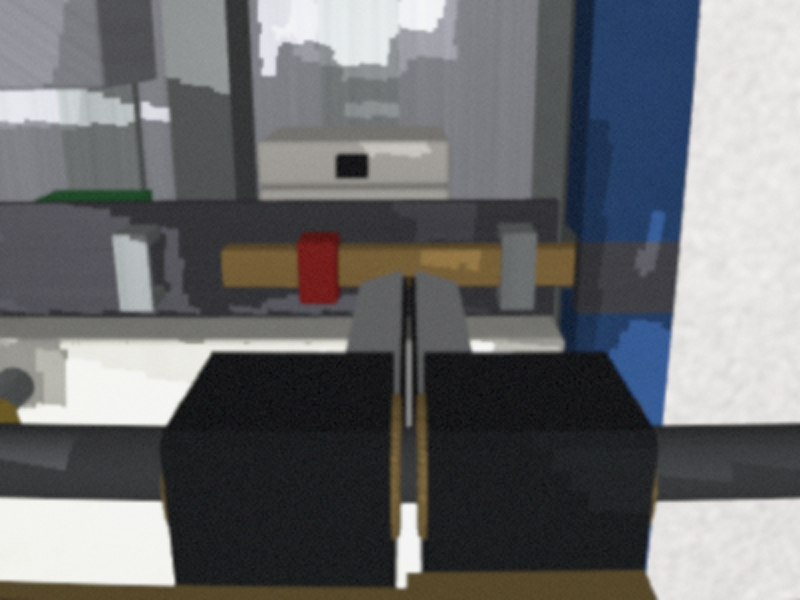

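Fingertips at crop (408,275) sit between the tab (319,268) and the guide (517,266). I'll descend carefully until they touch the bar.

>>> step_arm(
  increments="0.1 -0.1 1.0 0 0 0;0 0 1.0 0 0 0;0 0 0.3 0 0 0;0 0 0 0 0 0;0 0 0 0 0 0",
)

```text
time: 9.15
tool_pos: [0.6066, -0.0381, 0.1349]
ee_rot: [-3.141, -0.0, 1.679]
wrist_force: [0.5, -0.2, -0.9]
width: 0.0002
```

>>> step_arm(
  increments="0 0 0.15 0 0 0;0 0 0 0 0 0;0 0 0 0 0 0",
)

```text
time: 9.45
tool_pos: [0.6069, -0.0381, 0.1343]
ee_rot: [3.141, 0.0, 1.679]
wrist_force: [-0.6, 0.5, 2.2]
width: 0.0001
```

>>> step_arm(
  increments="0 0 0.15 0 0 0;0 0 0 0 0 0;0 0 0 0 0 0",
)

```text
time: 9.75
tool_pos: [0.607, -0.0381, 0.1341]
ee_rot: [3.14, 0.0, 1.679]
wrist_force: [-2.4, 1.3, 5.7]
width: 0.0007
```

Contact on the bar at z ≈ 0.134, as it must be. I'll lift a hair and push towards -x.

>>> step_arm(
  increments="0 -0.3 -0.2 0 0 0;0 -0.5 0 0 0 0;0 -0.5 0 0 0 0;0 -0.5 0 0 0 0;0 0 0 0 0 0",
)

```text
time: 10.25
tool_pos: [0.5886, -0.0401, 0.1345]
ee_rot: [3.141, -0.0, 1.679]
wrist_force: [2.4, 0.5, -0.2]
width: 0.0006
```

>>> step_arm(
  increments="0 -0.5 0 0 0 0;0 -0.5 0 0 0 0;0 -0.3 0 0 0 0;0 0 0 0 0 0;0 0 0 0 0 0",
)

```text
time: 10.75
tool_pos: [0.5755, -0.0415, 0.1345]
ee_rot: [-3.141, -0.0, 1.679]
wrist_force: [0.9, -0.3, 1.6]
width: 0.0009
```

```bash
python3 - <<'E'
from h import *
rel(cab(C,(.0335,-.011,.136)))
o=get_obs(); im=snap("wrist","w4.png")
cv2.imwrite("pics/w4c.png",cv2.resize(im[100:400,120:520],None,fx=2,fy=2,interpolation=cv2.INTER_CUBIC)[:,:,::-1])
E
```

```text
t 10.75 pos [ 0.5755 -0.0415  0.1345] rot [-3.1406e+00 -1.0000e-04  1.6787e+00] F [ 0.9 -0.3  1.6] w 0.0009 
d_cm [ 0.01 -0.37 -0.15] turn [-0.001 -0.    -0.   ]
```

View pics/w4c.png

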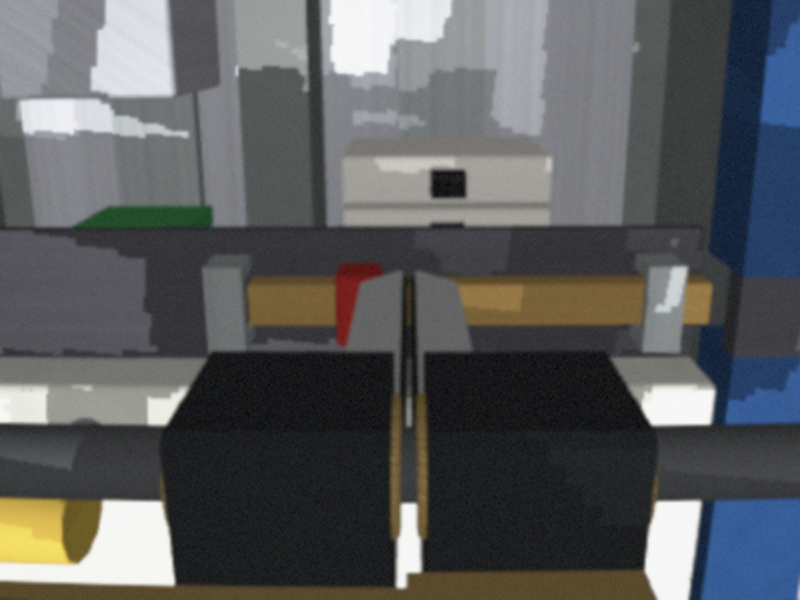

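The tab has moved about 19 mm and the bar's end (712,300) is just out of the rail. I'll continue to the stop.

>>> step_arm(
  increments="0 -0.4 0 0 0 0;0 -0.3 0 0 0 0;0 -0.2 0 0 0 0;0 0 0 0 0 0",
)

```text
time: 11.2
tool_pos: [0.567, -0.0424, 0.1346]
ee_rot: [3.141, 0.0, 1.679]
wrist_force: [2.9, -0.2, 1.0]
width: 0.0008
```

>>> step_arm(
  increments="0 -0.2 0 0 0 0;0 0 0 0 0 0;0 0 0 0 0 0",
)

```text
time: 11.5
tool_pos: [0.5664, -0.0425, 0.1351]
ee_rot: [3.138, 0.0, 1.679]
wrist_force: [5.2, 0.7, 0.4]
width: 0.0003
```

>>> step_arm(
  increments="0 -0.15 0 0 0 0;0 0 0 0 0 0;0 0 0 0 0 0",
)

```text
time: 11.8
tool_pos: [0.5658, -0.0426, 0.1356]
ee_rot: [3.136, 0.0, 1.679]
wrist_force: [7.9, 0.9, 1.3]
width: 0.0003
```

The position stalls and the force climbs to 8 N, so the bolt is at its stop. I'll back off, rise and look.

>>> step_arm(
  increments="0 0.6 0 0 0 0;0 0 -3 0 0 0;0 0 -4 0 0 0;0 0 -4 0 0 0;0 0 -4 0 0 0",
)

```text
time: 12.3
tool_pos: [0.568, -0.042, 0.2846]
ee_rot: [-3.136, -0.001, 1.679]
wrist_force: [0.2, -0.2, 0.8]
width: 0.0006
```

>>> step_arm(
  increments="-1 -3 0 0 0 0;-1 -3 0 0 0 0;0 0 0 0 0 0;0 0 0 0 0 0",
  claw=-0.3,
)

```text
time: 12.7
tool_pos: [0.5111, -0.0685, 0.2839]
ee_rot: [-3.139, -0.001, 1.678]
wrist_force: [0.4, -0.4, -0.9]
width: 0.0288
```

```bash
python3 - <<'E'
from h import *
rel(cab(C,(-.05,-.045,.158)))
o=get_obs(); im=snap("wrist","w5.png"); cm=cam("wrist",o)
for x in [(.015,-.011,.139),(-.05,-.045,.176)]: print(x,proj(cm,cab(C,x)).round(1))
cv2.imwrite("pics/w5c.png",cv2.resize(im[100:300,200:520],None,fx=2.5,fy=2.5,interpolation=cv2.INTER_CUBIC)[:,:,::-1])
E
```

```text
t 12.7 pos [ 0.5111 -0.0685  0.2839] rot [-3.1393e+00 -9.0000e-04  1.6779e+00] F [ 0.4 -0.4 -0.9] w 0.0288 
d_cm [-1.41 -2.   12.59] turn [-0.002 -0.001 -0.001]
(0.015, -0.011, 0.139) [373.2 175.2]
(-0.05, -0.045, 0.176) [300.2 222.1]
```

View pics/w5c.png

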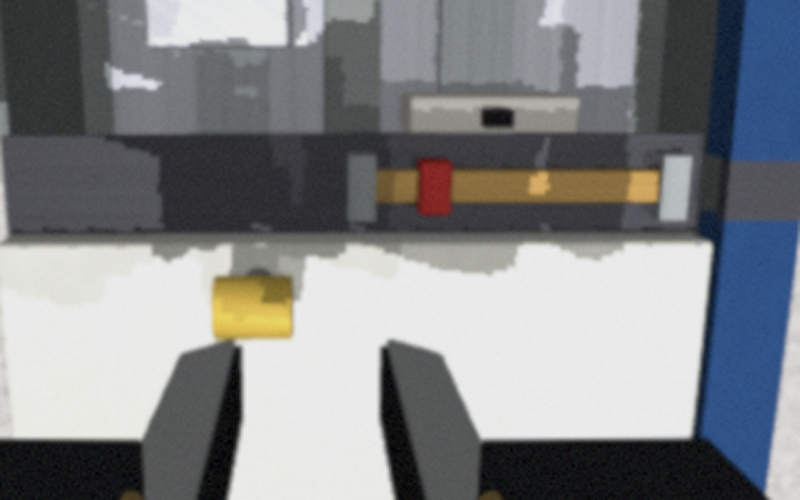

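The tab is at (374,175), against (373,175) predicted for fully drawn, and the bar is clear of the rail. The yellow pull at (301,223) agrees as well. Grasping it.

>>> step_arm(
  increments="-1.4 -1.9 0 0 0 0;0 0 0 0 0 0;0 0 0 0 0 0",
)

```text
time: 13.05
tool_pos: [0.4951, -0.0841, 0.2839]
ee_rot: [-3.141, -0.001, 1.679]
wrist_force: [-0.4, 0.4, -0.2]
width: 0.0569
```

>>> step_arm(
  increments="0 0 4 0 0 0;0 0 4 0 0 0;0 0 3 0 0 0;0 0 1.5 0 0 0;0 0 0 0 0 0",
)

```text
time: 13.55
tool_pos: [0.4937, -0.0835, 0.1567]
ee_rot: [-3.136, -0.002, 1.68]
wrist_force: [-0.7, -0.5, -0.1]
width: 0.0608
```

>>> step_arm(
  increments="0 0 0 0 0 0;0 0 0 0 0 0;0 0 0 0 0 0;0 0 0 0 0 0;0 0 0 0 0 0",
  claw=1,
)

```text
time: 14.05
tool_pos: [0.4933, -0.0848, 0.1605]
ee_rot: [-3.139, 0.001, 1.679]
wrist_force: [-2.1, -0.0, 1.2]
width: 0.0252
```

>>> step_arm(
  increments="-0.6 0 -1.1 0 0 0;0 0 0 0 0 0",
)

```text
time: 14.25
tool_pos: [0.4939, -0.0904, 0.1702]
ee_rot: [-3.138, -0.002, 1.678]
wrist_force: [-5.6, 0.8, -2.0]
width: 0.0258
```

The door lifts freely. Continuing the arc.

>>> step_arm(
  increments="-0.7 0 -1.05 0 0 0;-0.8 0 -1.0 0 0 0;-0.9 0 -0.9 0 0 0;-1.0 0 -0.8 0 0 0;-1.05 0 -0.7 0 0 0",
)

```text
time: 14.75
tool_pos: [0.4989, -0.1353, 0.2147]
ee_rot: [-3.138, -0.002, 1.678]
wrist_force: [-4.9, 2.1, -11.6]
width: 0.0255
```

>>> step_arm(
  increments="-1.15 0 -0.6 0 0 0;-1.2 0 -0.45 0 0 0;-1.2 0 -0.35 0 0 0;-1.25 0 -0.25 0 0 0;-1.25 0 -0.1 0 0 0",
)

```text
time: 15.25
tool_pos: [0.5055, -0.1945, 0.2336]
ee_rot: [-3.14, -0.003, 1.679]
wrist_force: [-6.8, 5.6, -4.7]
width: 0.0254
```

>>> step_arm(
  increments="-1.25 0 0 0 0 0;-1.25 0 0.15 0 0 0;-1.25 0 0.25 0 0 0;-1.2 0 0.4 0 0 0;-1.15 0 0.5 0 0 0",
)

```text
time: 15.75
tool_pos: [0.5126, -0.257, 0.2236]
ee_rot: [3.14, 0.003, 1.678]
wrist_force: [-6.4, 3.3, 2.1]
width: 0.0248
```

>>> step_arm(
  increments="-0.9 0 0.5 0 0 0;0 0 0 0 0 0;0 0 0 0 0 0",
)

```text
time: 16.05
tool_pos: [0.5138, -0.2684, 0.2182]
ee_rot: [3.14, 0.008, 1.676]
wrist_force: [-5.2, -2.0, 0.4]
width: 0.0246
```

```bash
python3 - <<'E'
from h import *
rel(cab(C,(-.05,-.214,.218)))
o=get_obs();p=o["tool_pos"]; d=p-cab(C,(0,0,0)); c,s=np.cos(C[2]),np.sin(C[2])
y=-(-s*d[0]+c*d[1])-.16; z=p[2]+.0188-.122; print("leaf",np.arctan2(54,-115)-np.arctan2(z,y), "r",np.hypot(y,z))
E
```

```text
t 16.05 pos [ 0.5138 -0.2684  0.2182] rot [3.14   0.0076 1.6757] F [-5.2 -2.   0.4] w 0.0246 
d_cm [ 1.6  -0.14  0.01] turn [ 0.002  0.008 -0.003]
leaf 1.678433785641382 r 0.1346736315681249
```

>>> step_arm(
  increments="0 0 0 0 0 0;0 0 0 0 0 0;0 0 0 0 0 0;0 0 -1 0 0 0;0 0 -3 0 0 0",
  claw=-0.2,
)

```text
time: 16.55
tool_pos: [0.5134, -0.2638, 0.2523]
ee_rot: [-3.137, -0.004, 1.679]
wrist_force: [-0.1, -0.4, -0.5]
width: 0.0563
```

>>> step_arm(
  increments="0 0 -4 0 0 0;0 0 -4 0 0 0;0 0 -4 0 0 0;0 0 0 0 0 0;0 0 0 0 0 0",
)

```text
time: 17.05
tool_pos: [0.5148, -0.2646, 0.3765]
ee_rot: [3.138, 0.003, 1.679]
wrist_force: [-0.0, -0.9, -0.2]
width: 0.0564
```

```bash
python3 - <<'E'
from h import *
rel((.4,0,.4))
a=snap("top","top9.png"); b=snap("scene","scene9.png")
r=lambda i:cv2.resize(i,None,fx=2,fy=2,interpolation=cv2.INTER_CUBIC)
cv2.imwrite("pics/end.png",np.hstack([r(a[110:310,200:400]),r(b[90:290,200:400])])[:,:,::-1])
E
```

```text
t 17.05 pos [ 0.5148 -0.2646  0.3765] rot [3.1380e+00 2.8000e-03 1.6791e+00] F [-0.  -0.9 -0.2] w 0.0564 
d_cm [27.54 -8.54 -2.46] turn [ 0.004  0.003 -0.   ]
```

View pics/end.png

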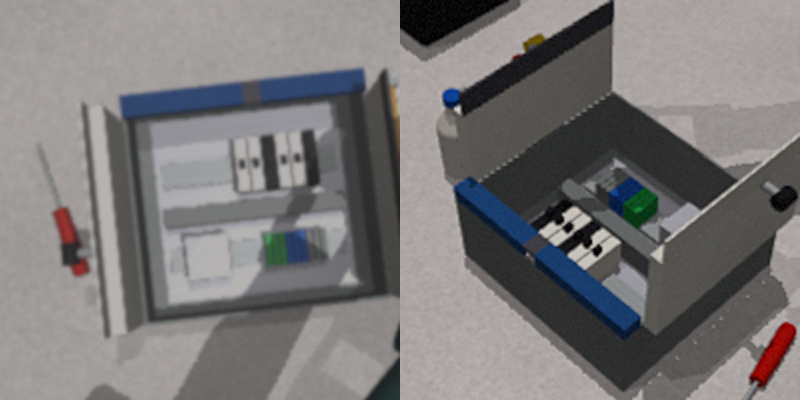

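The final view shows both doors up, with the bottle, screwdriver and rail undisturbed. A quick numeric check of the black door's angle from its top edge, leftmost corners at (243,162) and (253.5,277), and of the yellow door's from the scene view, dark-strip ends at about (430,143) and (506,91).

```bash
python3 - <<'E'
from h import *
t=cam("top"); s=cam("scene")
for a in(1.4,1.5,1.6,1.7,1.8):
    f=lambda r,h:(r*np.cos(a)-h*np.sin(a), r*np.sin(a)+h*np.cos(a))
    y,z=f(.188,.022); A=[proj(t,cab(C,(x,.16-y,.122+z))).round(0) for x in(.118,-.148)]
    y,z=f(.168,.004); B=[proj(s,cab(C,(x,-.16+y,.122+z))).round(0) for x in(.118,-.148)]
    print(a,A,B)
E
```

```text
1.4 [array([254., 157.]), array([266., 277.])] [array([237., 142.]), array([314.,  94.])]
1.5 [array([246., 158.]), array([258., 278.])] [array([233., 138.]), array([310.,  91.])]
1.6 [array([238., 159.]), array([249., 279.])] [array([228., 135.]), array([305.,  88.])]
1.7 [array([230., 160.]), array([241., 280.])] [array([224., 132.]), array([301.,  86.])]
1.8 [array([222., 161.]), array([233., 281.])] [array([220., 130.]), array([297.,  84.])]
```

The black door reads about 1.54 rad. The yellow door's strip edge at (230,137)/(306,91) gives about 1.55. Both are above 1.4 and the gripper is clear, so I'm handing in.

```bash
python3 -c "
from h import *
print(close_job())"
```

```text
the job is handed in; nothing more can be done
None
```

The job is handed in at about 17 s: both doors stand open and the bolt is fully drawn. I lifted the black-pull door first, slid the red tab to its stop, then lifted the yellow-pull door, which came up freely. The interface gives no verdict, so the checks below are my own.

- **Doors:** the last pictures put the black door at about 1.54 rad and the yellow one at about 1.55 rad. These disagree with the gripper positions at release, which gave about 1.69 and 1.68. Those gripper readings also put the pulls 6 to 8 mm too far from their hinges, so I trusted the pictures. Both figures are above the 1.4 needed.
- **Bolt:** after drawing, the tab was within about 1 pixel of where it should be at full travel, and the bar was clear of the rail. I did not measure it again after the yellow door opened.
- **Bench:** the bottle and screwdriver looked undisturbed, but I did not measure them. The last view I looked at did not clearly show the housing, so I did not recheck it. Nothing was moved near it.
- **Robot:** the gripper ended clear of everything, at 0.38 m height with wrist force near zero. The highest wrist force shown in any reading was about 14 N.

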